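# Turn the ratchet handle-first for the guest

## Task

First swing the wax pan's handle off the wooden cradle and in towards your own side of the counter until it points straight back. Then lift the ratchet out of the blue dock by its neck, lay it flat on the black mat and let go, take it up again by the grip and lay it flat in the wooden cradle with its head in the walled bay and its grip sticking out towards the guest. Do not drop the ratchet and leave everything else where it stands.

Things in the scene. Friction and masses are not known exactly. Their poses are not given: they have to be found in the camera images.
- ratchet_center (a point): Chrome ratchet, 200 mm long, 0.25 kg, lying flat. Point: middle of its length, 13 mm over its underside; x along the tool to the head, z up. Grip: 26 mm wide and high, x = -100 to +15 mm. Neck: 16 mm wide, 4 to 22 mm over the underside, x = +15 to +72 mm. Round head: 34 mm diameter, 26 mm high, centred at x = +83 mm, a 10 mm square stub 9 mm high on top. Balance point about x = +5 mm.
- ratchet_head (a point): Middle of the ratchet's round head, 13 mm over its underside, 83 mm along the tool from its centre; same axes as ratchet_center.
- dock: Blue plastic dock, fixed, where the ratchet starts: plate 220 x 76 mm (x, y), 8 mm thick, origin mid-underside. Between x = -110 and -10 mm stand two side walls 34 mm apart, 10 mm thick, tops 45 mm above the counter, closed by a back wall at x = -110. The ratchet's grip lies between the walls, its neck and head over the open plate towards +x, its centre about over the origin.
- rest: Wooden cradle, fixed: plate 220 x 76 mm (x, y), 8 mm thick, origin mid-underside. Bay for the head between x = -110 and -10 mm: side walls 46 mm apart, 10 mm thick, tops 45 mm above the counter, back wall at x = -110. The +x part is open and faces away from the robot, to the guest. Well placed, the ratchet lies flat along x, centre over the origin, head at x = -83 mm, grip to +x.
- mat: Black rubber mat, fixed on the counter between dock and cradle, 220 x 170 mm (x by y), 3 mm thick; origin in the middle of its underside.
- hotplate: White wax hotplate, fixed, 150 x 150 mm, 28 mm high, with a round dark plate; origin in the middle of its underside, on the pan's turning axis. Its -x side faces the robot's side of the counter.
- pan (a joint): Turn of the steel wax pan (124 mm across, rim 80 mm above the counter) about the vertical through the hotplate's origin, rad, anticlockwise from above. Its handle points 1.745 rad + this value from the hotplate's x axis: at 0 to 0.4 it reaches over the wooden cradle, at 1.40 it points straight back to the robot's side. Range 0 to 1.75. Friction 0.18 N m; stays where left.
- pan_handle (a point): Point on the middle of the pan's black handle, 170 mm out from the turning axis, 71 mm above the counter. The handle is a level bar 18 mm wide and 14 mm high (64 to 78 mm above the counter), reaching from 65 to 230 mm from the axis.
- heel_lift_center (a point): Bystander: red steel ski heel lift, 75 x 45 x 40 mm; point at its centre.
- cleat_center (a point): Bystander: grey nylon toe cleat, 60 x 40 x 24 mm; point at its centre.
- canister_center (a point): Bystander: green tin canister with knurled steel screw lid, 76 mm diameter, 97 mm high; point half-way up.
- bolt0_center (a point): Bystander: stainless hex bolt standing on its head, head 21 mm across, 48 mm high; point half-way up.
- bolt1_center (a point): Bystander: stainless hex bolt standing on its head, head 21 mm across, 48 mm high; point half-way up.
- bolt2_center (a point): Bystander: stainless hex bolt standing on its head, head 21 mm across, 48 mm high; point half-way up.
Mind the look-alikes: they are no part of the job. Of the things that look like the dock, the middle-sized one is meant.

How it is judged:
On the way, in this order (a step that is already met when the one before it is completed fails the run):
1. the pan's handle is swung in to point back to the robot's side (joint above 1.05 rad) (value of joint pan above 1.05 rad), for 0.2 s.
2. the ratchet lies flat on the black mat, let go (x of ratchet_center in the frame of mat between -0.11 and 0.11 m and y of ratchet_center in the frame of mat between -0.085 and 0.085 m and height (world z) of ratchet_center below 0.022 m and angle between ratchet_center's own z axis and vertical below 0.1 rad and contact force between ratchet and the fingers below 0.1 N and linear speed of ratchet below 0.03 m/s), for 0.2 s.
At the end, for the whole second after the job is handed in: Ratchet at rest, flat (0.08 rad) on the wooden cradle, head in the walled bay (head centre 30 to 105 mm to -x of the cradle origin, within 12 mm of its middle line), grip towards the open +x side, in line within 0.15 rad; pan handle still points back (joint above 1.05 rad) (value of joint pan above 1.05 rad and x of ratchet_head in the frame of rest between -0.105 and -0.03 m and y of ratchet_head in the frame of rest between -0.012 and 0.012 m and z of ratchet_head in the frame of rest between 0.014 and 0.026 m and x of ratchet_center in the frame of rest above -0.03 m and angle between the x axis of ratchet_center and the x axis of rest, either way round below 0.15 rad and angle between ratchet_center's own z axis and vertical below 0.08 rad and linear speed of ratchet below 0.03 m/s and angular speed of ratchet below 0.2 rad/s); the robot touches nothing.
It fails at once if a bystander is moved more than 30 mm (distance of any of heel_lift_center, cleat_center, canister_center, bolt0_center, bolt1_center, bolt2_center from where it was at the start of the episode above 0.03 m).
It fails at once if the ratchet is dropped or thrown (falls free of the fingers faster than 0.6 m/s, about 18 mm of drop) (linear speed of ratchet above 0.6 m/s and contact force between ratchet and the fingers below 0.1 N).
It also fails if it takes over 70 s, if anything falls off the work surface, if the arm or the gripper's body presses on something with over 40 N, if the wrist force passes 120 N, or if a joint passes its speed limit or range.

## Robot

A 7-joint arm with a two-finger parallel gripper is mounted at the origin on the work surface. World frame = base frame: x ahead of the robot, y to its left, z up, the work surface at z = 0. Lengths are in m, angles in rad, forces in N, time in s.
With the tool pointing down it reaches from about 0.425 to 0.875 m from the base axis. Payload 4.7 kg.
Tool frame: the origin (TCP) lies midway between the tips of the shut fingers; the grasp point (between the pads) lies 19 mm behind it (ctrl.grip_point_offset is the distance from the TCP to the grasp point, in m); z points along the fingers, y is the line along which they close (so a half turn about z gives the same grasp; the last joint's range is limited). The gripper opens to 87 mm and grips with 3 to 60 N. Pads are 19 mm wide; open, the fingers measure 117 mm over their backs; the gripper's body (75 mm by 190 mm) begins 51 mm behind the grasp point.
Start: joints at [1.271, 0.321, -0.07, 1.45, 0.023, 1.371, -0.057], TCP at [0.201, -0.618, 0.223] pointing down, gripper open.
Joint ranges: [-2.86, 2.86], [-0.3, 2.09], [-1.38, 1.24], [0.06, 2.45], [-1.56, 4.7], [0.09, 2.05], [-2.69, 2.69]. Speed limits (rad/s): [2.57, 2.57, 3.14, 3.14, 3.14, 3.14, 3.14].

## Interface

Orientations are given as a rotation vector (axis times angle).
In Python, from bench import ctrl gives the robot as it stands.
- The arm moves only by the tool move_arm, never from a script. Its argument "increments" is text: rows parted by semicolons, each of 7 numbers parted by spaces: the shift along the world's x, y, z in mm, then the turn, a rotation vector about the world's x, y, z in degrees, then the closure in counts, from 0 (fully open) to 255 (shut). A call has exactly 8 rows; each row shifts and turns the commanded pose from where the row before left it; what a row does not reach is not made up. A row lasts 1/12 s, in which the tool goes at most 41.7 mm and 7.16 degrees, less where a joint would pass 70% of its speed; a pose out of reach is approached as far as the arm can. A call with a gripper value outside its range is refused whole. The fingers move at their own pace and stop on an object; "grip_force" is the grip in N (left out, the last holds). Time passes only in rows, so rows that do not move let the fingers close, or fill a call up. It gives the time, the measured TCP pose, the force, the opening and the grip force at its end, in the units of the state.
- ctrl.get_state(): the state, without advancing time (a new reading comes with each control period).
- ctrl.get_image(name): name is "scene" or "top"; returns a dict with "frame" (420x560x3 uint8, red, green, blue), "depth" (420x560 float32, m along the optical axis (not along the pixel's ray), 0 where there is no reading), "fx", "fy", "cx", "cy" (pixels), "position" and "orientation" of the camera in the world. Camera axes: x right, y down, z forward; pixel columns grow to the right and rows downward; lengths in m; the calibration is good to about 2 mm. A picture is of the moment at which its call begins.
- ctrl.close_job(): hands the job in; it is judged then, once.
Trained networks look in a picture, given as the dict that the camera call returned (one of the last four; its "shot" number tells which), for a name from the list of things; names that differ only in an ending like _2 or _b are one class to them, and where a whole thing is asked for, a point or a joint stands for the part that bears it (a point fixed in the world has none). Each returns a list of dicts, best first, with "score" (0 to 1); they miss things now and then, are a little off and sometimes report something else, mostly with a low value. They report only what shows in the picture. A call takes as long as a camera call. They do not tell look-alikes from the thing itself.
- ctrl.find_in(target, picture): "centre" ([x, y, z] in m, in world coordinates, good to about 4 mm: the middle of the surface that is visible of it).
- ctrl.silhouettes(target, picture): "region" (420x560 bool, what is visible of it).
The state is a dict: "time": time; "joint_positions": joint angles; "qd": joint speeds; "joint_torque": joint torques, N m; "position": TCP position; "tool_rot": TCP orientation; "ft_force": force on the tool from outside, world axes, zero at the start; "torque": the same for the moment, N m; "grip_width": opening from 0.0 (shut) to 1.0 (fully open); "grip_force": force on a finger pad.
Only numpy, scipy, OpenCV 4.12 (cv2) and the standard library are available. Lean on these libraries where they do the work, as an engineer would, in place of code of your own. Each camera call takes 0.05 s, during which the arm holds its last target. There are 200 camera calls.

## Working session

There is one attempt and no reset: what is moved stays moved. The work goes in short steps, Python scripts to look and compute and a tool call to move; the robot and the scene stay as the last step left them, time stands still between calls to the robot, and variables do not carry over. Pictures are saved under pics/ and viewed, at most 10 in all, crops included, and the job is handed in when it is done.

Besides the shell and the picture viewer there is one more tool, called after "Request:" by a JSON object that holds its "method" and its "body". move_arm: Moves the arm, as the interface text tells. Its arguments: {"type":"object","properties":{"increments":{"type":"string"},"grip_force":{"type":"number"}},"required":["increments"]}

```bash
mkdir -p pics; cat > h.py <<'E'
import numpy as np, cv2
from scipy.spatial.transform import Rotation as R
from bench import ctrl
def Rot(im):
    o=np.array(im["orientation"],float)
    return R.from_rotvec(o).as_matrix() if o.shape==(3,) else (o if o.shape==(3,3) else None)
def cloud(im):
    d=im["depth"]; v,u=np.mgrid[:d.shape[0],:d.shape[1]]
    P=np.stack([(u-im["cx"])/im["fx"]*d,(v-im["cy"])/im["fy"]*d,d],-1)
    return P@Rot(im).T+np.array(im["position"])
def proj(im,p):
    c=(np.array(p)-im["position"])@Rot(im)
    return c[0]/c[2]*im["fx"]+im["cx"],c[1]/c[2]*im["fy"]+im["cy"]
def save(im,name): cv2.imwrite("pics/"+name,cv2.cvtColor(im["frame"],cv2.COLOR_RGB2BGR))
E
python3 - <<'E'
from h import *
for n in("scene","top"):
    im=ctrl.get_image(n); save(im,n+"0.png"); np.savez(n+"0.npz",**{k:v for k,v in im.items()})
    print(n,im["position"],im["orientation"],im["fx"],im["shot"])
    for t in["ratchet_center","dock","rest","mat","hotplate","pan","pan_handle","heel_lift_center","cleat_center","canister_center","bolt0_center"]:
        try: print(t,[(np.round(f["centre"],3).tolist(),round(f["score"],2),np.round(proj(im,f["centre"])).tolist()) for f in ctrl.find_in(t,im)])
        except Exception as e: print(t,e)
s=ctrl.get_state(); print(s)
E
```

```text
scene [0.87465749 0.62644601 0.87364267] [-0.78629633 -2.66723947  0.97241718] 433.1966292480556 1
ratchet_center [([0.544, 0.333, 0.034], 0.61, [333.0, 310.0])]
dock [([0.527, 0.348, 0.011], 0.93, [343.0, 317.0]), ([0.657, 0.48, 0.005], 0.85, [332.0, 407.0]), ([0.216, 0.263, 0.016], 0.71, [420.0, 227.0])]
rest [([0.485, -0.189, 0.01], 0.7, [237.0, 164.0])]
mat [([0.565, 0.085, 0.002], 0.97, [264.0, 243.0])]
hotplate []
pan [([0.649, -0.407, 0.062], 0.89, [150.0, 128.0])]
pan_handle [([0.646, -0.409, 0.066], 0.92, [150.0, 126.0])]
heel_lift_center [([0.528, 0.494, 0.034], 0.87, [391.0, 370.0])]
cleat_center [([0.384, 0.05, 0.012], 0.77, [315.0, 202.0])]
canister_center [([0.734, 0.254, 0.098], 0.8, [234.0, 313.0])]
bolt0_center [([0.768, -0.053, 0.015], 0.47, [163.0, 238.0]), ([0.484, -0.187, 0.01], 0.17, [238.0, 164.0])]
top [0.43466285 0.03670478 1.3188248 ] [-2.21028988  2.17360329 -0.07595516] 479.3459454763956 2
ratchet_center [([0.52, 0.334, 0.035], 0.95, [164.0, 209.0])]
dock [([0.218, 0.266, 0.007], 0.9, [188.0, 322.0]), ([0.699, 0.487, 0.006], 0.82, [113.0, 144.0]), ([0.525,
[... 783 characters left out ...]
': array([ 1.27108432,  0.32101471, -0.07011076,  1.45045489,  0.02258482,
        1.37077789, -0.05687477]), 'qd': array([ 6.79296397e-04, -1.18271617e-04, -9.43415984e-04, -5.77766103e-04,
        2.89661071e-04, -1.02004695e-03,  2.56802847e-05]), 'joint_torque': array([-1.56700048e-04, -4.91112256e+01, -4.03246768e-01, -3.12770176e+01,
       -6.36462076e-02,  3.37030494e-02,  9.45659849e-06]), 'position': array([ 0.20065008, -0.61830596,  0.22259973]), 'tool_rot': array([ 3.10285529e+00,  4.90971960e-01, -1.58482585e-06]), 'ft_force': array([0.43691378, 0.56318624, 0.13230069]), 'torque': array([-0.0151794 , -0.02186246,  0.02265851]), 'grip_force': 0.0, 'grip_width': 1.000484202834641}
```

View pics/top0.png

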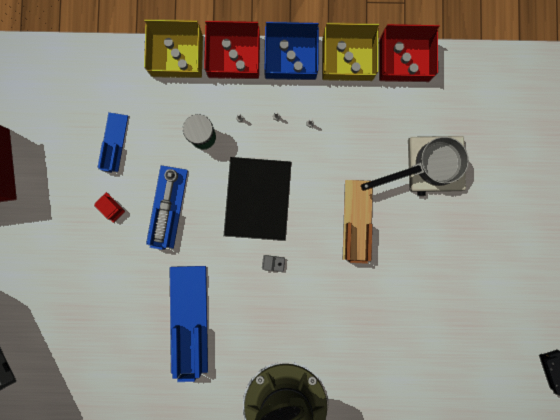

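View pics/scene0.png

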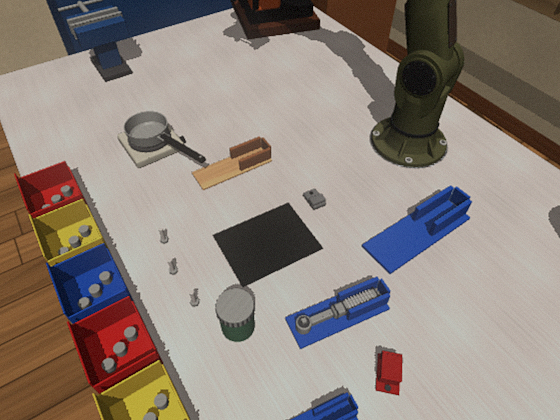

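Top view: the blue look-alikes are small (114,142), middle with the ratchet (167,207) and large (188,322). The middle one is meant. The wooden cradle is at (358,222), with its bay towards the robot. The pan is at (443,160), and its handle tip at (365,187) lies over the cradle's guest end. The scene view agrees.

```bash
cat > m.py <<'E'
from h import *
def rect(P,m):
    r=cv2.minAreaRect((P[m][:,:2]*1000).astype(np.float32)); 
    b=cv2.boxPoints(r)/1000; return r,b
E
python3 - <<'E'
from m import *
for n in("top","scene"):
    im=dict(np.load(n+"0.npz")); im={k:(v if v.ndim else v.item()) for k,v in im.items()}
    P=cloud(im); z=P[...,2]; hsv=cv2.cvtColor(im["frame"],cv2.COLOR_RGB2HSV); H,S,V=cv2.split(hsv)
    near=lambda c,r: np.hypot(P[...,0]-c[0],P[...,1]-c[1])<r
    clean=lambda m: cv2.morphologyEx(m.astype(np.uint8),cv2.MORPH_OPEN,np.ones((3,3)))>0
    print(n,"counter z",np.median(z[near((.4,-.05),.04)]))
    for name,m in dict(rest=(z>.004)&(z<.052)&near((.485,-.188),.14)&(S>70),
        dock=(z>.004)&(z<.055)&near((.525,.33),.14)&(H>95)&(H<130)&(S>100),
        mat=(V<45)&near((.56,.085),.16)&(z<.02),
        hot=(z>.012)&(z<.045)&near((.65,-.4),.13),
        ratchet=(z>.012)&near((.52,.335),.14)&(S<60)&(z<.055),
        handle=(z>.055)&(z<.09)&near((.6,-.28),.15)&(V<90),
        rim=(z>.072)&near((.65,-.4),.09)).items():
        m=clean(m)
        if m.sum()<10: print(name,"none");continue
        r,b=rect(P,m); q=P[m]; 
        print(name,m.sum(),"c",np.round(r[0],0),"size",np.round(r[1],0),"ang",round(r[2],1),"z",np.round(np.percentile(q[:,2],[5,50,95]),3),"mean",np.round(q.mean(0),3))
        if name in("handle","ratchet"):
            a=cv2.fitLine((q[:,:2]).astype(np.float32),cv2.DIST_HUBER,0,.01,.01).ravel(); print("  line",np.round(a,3),np.round(b,3).tolist())
    for t in ["ratchet_center"]:
        pass
    if n=="top":
        # bystanders + bolts
        for u,v,k in[(240,118,"b"),(277,117,"b"),(311,124,"b"),(200,130,"can"),(274,263,"cleat"),(108,207,"heel")]:
            w=P[v-22:v+22,u-22:u+22].reshape(-1,3); w=w[w[:,2]>.015]; print(k,np.round([w.min(0),w.max(0)],3).tolist())
        c=im["frame"][150:260,130:210]; cv2.imwrite("pics/crop0.png",cv2.resize(cv2.cvtColor(c,cv2.COLOR_RGB2BGR),None,fx=5,fy=5,interpolation=2))
E
```

```text
top counter z 0.0005577219050687532
rest 2080 c [ 499. -189.] size [ 77. 225.] ang 88.5 z [0.005 0.01  0.046] mean [ 0.493 -0.187  0.016]
dock 1393 c [527. 334.] size [ 76. 225.] ang 81.7 z [0.005 0.011 0.047] mean [0.521 0.33  0.02 ]
mat 4696 c [557.  86.] size [167. 218.] ang 86.6 z [-0.001  0.004  0.008] mean [0.556 0.086 0.004]
hot 2223 c [ 653. -403.] size [161. 151.] ang 2.8 z [0.023 0.035 0.043] mean [ 0.651 -0.393  0.034]
ratchet 660 c [530. 335.] size [ 32. 196.] ang 79.5 z [0.027 0.033 0.039] mean [0.527 0.334 0.033]
  line [ 0.985 -0.171  0.514  0.336] [[0.4309999942779541, 0.3370000123977661], [0.6240000128746033, 0.3009999990463257], [0.6299999952316284, 0.3330000042915344], [0.43700000643730164, 0.36899998784065247]]
handle 394 c [ 611. -265.] size [ 19. 165.] ang 18.7 z [0.074 0.079 0.082] mean [ 0.611 -0.268  0.078]
  line [ 0.329 -0.944  0.611 -0.268] [[0.574999988079071, -0.1889999955892563], [0.628000020980835, -0.34599998593330383], [0.6460000276565552, -0.3400000035762787], [0.5929999947547913, -0.18299999833106995]]
rim 160 c [ 660. -386.] size [ 48. 156.] ang 1
[... 808 characters left out ...]
33.] size [ 36. 197.] ang 82.1 z [0.02  0.034 0.039] mean [0.54  0.333 0.033]
  line [ 0.992 -0.127  0.533  0.335] [[0.4320000112056732, 0.32899999618530273], [0.6269999742507935, 0.3019999861717224], [0.6320000290870667, 0.3370000123977661], [0.43700000643730164, 0.36399999260902405]]
handle 319 c [ 612. -271.] size [ 19. 175.] ang 19.2 z [0.071 0.079 0.082] mean [ 0.611 -0.261  0.078]
  line [ 0.324 -0.946  0.608 -0.248] [[0.574999988079071, -0.19099999964237213], [0.6320000290870667, -0.35600000619888306], [0.6499999761581421, -0.3499999940395355], [0.5920000076293945, -0.1850000023841858]]
rim 266 c [ 664. -394.] size [155. 101.] ang 85.1 z [0.073 0.078 0.082] mean [ 0.654 -0.393  0.078]
```

View pics/crop0.png

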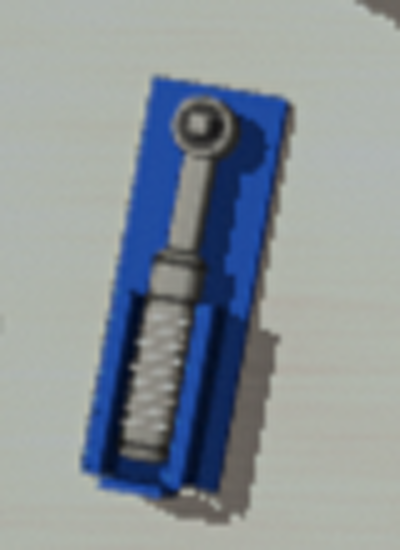

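The choice is confirmed: in the crop the ratchet lies in the middle-sized blue dock, head at (200,122), grip between the walls. The handle points at about 109° and its axis is near (0.656,-0.404). I start with the pan, pushing with shut fingers from the guest side.

Request:
{"method": "move_arm", "body": {"increments": "30 24 0 0 0 0 255;30 24 0 0 0 0 255;30 24 0 0 0 0 255;30 24 0 0 0 0 255;30 24 0 0 0 0 255;30 24 0 0 0 0 255;30 24 0 0 0 0 255;30 24 0 0 0 0 255", "grip_force": 20}}

```text
time: 1.87
position: [0.4418, -0.425, 0.2229]
tool_rot: [3.102, 0.491, 0.0]
ft_force: [0.3, -0.7, -0.9]
grip_width: 0.475
grip_force: 0.0
```

Request:
{"method": "move_arm", "body": {"increments": "30 24 0 0 0 0 255;30 24 0 0 0 0 255;30 24 0 0 0 0 255;30 24 0 0 0 0 255;30 24 0 0 0 0 255;30 24 0 0 0 0 255;30 24 0 0 0 0 255;25 24 0 0 0 0 255"}}

```text
time: 2.53
position: [0.6773, -0.2327, 0.2224]
tool_rot: [-3.103, -0.491, -0.001]
ft_force: [0.2, -0.1, -1.2]
grip_width: 0.008
grip_force: 0.0
```

Request:
{"method": "move_arm", "body": {"increments": "0 0 -35 0 0 0 255;0 0 -35 0 0 0 255;0 0 -35 0 0 0 255;0 0 -32 0 0 0 255;0 0 -30 0 0 0 255;0 0 0 0 0 0 255;-10 0 0 0 0 0 255;-15 0 0 0 0 0 255"}}

```text
time: 3.2
position: [0.6519, -0.2337, 0.0565]
tool_rot: [-3.103, -0.492, -0.003]
ft_force: [-0.1, 0.5, 1.4]
grip_width: 0.006
grip_force: 0.0
```

```bash
python3 - <<'E'
from h import *
s=ctrl.get_state(); c=np.array([.656,-.404]); p=s["position"]
d=p[:2]-c; print(p,np.hypot(*d),np.degrees(np.arctan2(d[1],d[0])),s["ft_force"])
a0=np.arctan2(d[1],d[0]); a=np.linspace(a0,np.radians(171),17)
q=c+.16*np.c_[np.cos(a),np.sin(a)]; q[0]=p[:2]; print(np.round(np.diff(q,axis=0)*1000,0).tolist())
E
```

```text
[ 0.65191695 -0.23372316  0.0564508 ] 0.1703257892648653 91.37362539351214 [-0.12140665  0.46049142  1.40820732]
[[-14.0, -11.0], [-14.0, -2.0], [-13.0, -3.0], [-13.0, -4.0], [-13.0, -6.0], [-12.0, -7.0], [-12.0, -8.0], [-11.0, -9.0], [-10.0, -10.0], [-9.0, -10.0], [-8.0, -11.0], [-7.0, -12.0], [-6.0, -12.0], [-5.0, -13.0], [-4.0, -13.0], [-3.0, -14.0]]
```

Request:
{"method": "move_arm", "body": {"increments": "-14 -11 0 0 0 0 255;-14 -2 0 0 0 0 255;-13 -3 0 0 0 0 255;-13 -4 0 0 0 0 255;-13 -6 0 0 0 0 255;-12 -7 0 0 0 0 255;-12 -8 0 0 0 0 255;-11 -9 0 0 0 0 255"}}

```text
time: 3.87
position: [0.5487, -0.2849, 0.057]
tool_rot: [3.102, 0.492, 0.003]
ft_force: [1.7, 0.1, 1.3]
grip_width: 0.005
grip_force: 0.6
```

Request:
{"method": "move_arm", "body": {"increments": "-10 -10 0 0 0 0 255;-9 -10 0 0 0 0 255;-8 -11 0 0 0 0 255;-7 -12 0 0 0 0 255;-6 -12 0 0 0 0 255;-5 -13 0 0 0 0 255;-4 -13 0 0 0 0 255;-3 -14 0 0 0 0 255"}}

```text
time: 4.53
position: [0.4961, -0.3804, 0.0554]
tool_rot: [-3.103, -0.491, 0.001]
ft_force: [1.4, 1.6, 0.2]
grip_width: 0.005
grip_force: 0.6
```

```bash
python3 - <<'E'
from h import *
im=ctrl.get_image("top"); save(im,"top1.png"); P=cloud(im); z=P[...,2]; V=im["frame"].max(-1)
m=(z>.06)&(z<.085)&(V<70)&(P[...,1]<-.3)&(P[...,0]<.6)&(P[...,0]>.4)
q=P[m]; print(m.sum(),cv2.fitLine(q[:,:2].astype(np.float32),cv2.DIST_HUBER,0,.01,.01).ravel(),q.min(0),q.max(0))
print(ctrl.get_state()["position"],ctrl.get_state()["joint_positions"])
E
```

```text
194 [ 0.99963164 -0.0271393   0.50247264 -0.3979614 ] [ 0.43064652 -0.40884041  0.06834049] [ 0.59796663 -0.38901655  0.08495778]
[ 0.49461273 -0.38468915  0.05543129] [ 0.85100083  0.41648294 -0.28908994  1.68689173  0.13589847  1.05689346
 -0.74252059]
```

View pics/top1.png

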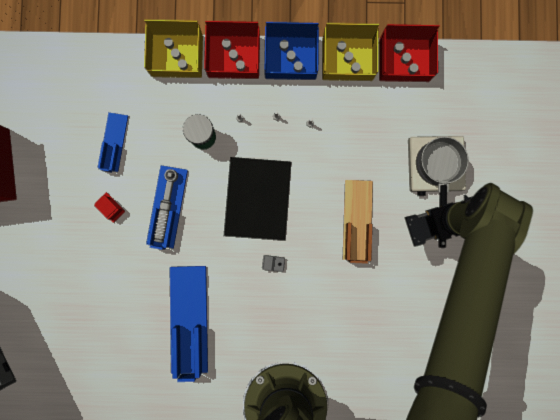

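The handle now points straight back: it runs from (443,175) to (443,245), at about 178°. Next I back off, rise and go to the ratchet's neck in the dock.

Request:
{"method": "move_arm", "body": {"increments": "0 15 0 0 0 0 255;0 10 35 0 0 0 255;0 10 38 0 0 0 255;0 20 35 0 0 0 200;5 38 10 0 0 0 100;5 40 0 0 0 0 0;5 40 0 0 0 0 0;5 40 0 0 0 0 0"}}

```text
time: 5.25
position: [0.5165, -0.1641, 0.174]
tool_rot: [3.102, 0.491, 0.0]
ft_force: [1.0, 0.2, 0.1]
grip_width: 0.299
grip_force: 0.0
```

Request:
{"method": "move_arm", "body": {"increments": "4 40 0 0 0 -3 0;4 40 0 0 0 -4 0;4 40 0 0 0 -3 0;4 40 0 0 0 -4 0;4 40 0 0 0 -3 0;4 40 0 0 0 -4 0;4 40 0 0 0 -3 0;4 40 0 0 0 -2.5 0"}}

```text
time: 5.92
position: [0.548, 0.1559, 0.1736]
tool_rot: [3.132, -0.237, -0.0]
ft_force: [0.4, 0.6, 0.7]
grip_width: 0.909
grip_force: 0.0
```

Request:
{"method": "move_arm", "body": {"increments": "4 40 0 0 0 0 0;4 40 0 0 0 0 0;4 40 -10 0 0 0 0;4 38 -10 0 0 0 0;0 0 -10 0 0 0 0;0 0 0 0 0 0 0;0 0 0 0 0 0 0;0 0 0 0 0 0 0"}}

```text
time: 6.58
position: [0.5652, 0.31, 0.1438]
tool_rot: [3.131, -0.236, 0.001]
ft_force: [-0.3, -0.3, 0.2]
grip_width: 1.0
grip_force: 0.0
```

Request:
{"method": "move_arm", "body": {"increments": "-1 19 -20 0 0 0 0;-1 0 -30 0 0 0 0;0 0 -30 0 0 0 0;0 0 -20 0 0 0 0;0 0 -15 0 0 0 0;0 0 -10 0 0 0 0;0 0 -5 0 0 0 0;0 0 -2 0 0 0 0"}}

```text
time: 7.25
position: [0.5632, 0.3302, 0.0118]
tool_rot: [3.133, -0.235, 0.001]
ft_force: [-0.1, 0.5, 0.4]
grip_width: 0.998
grip_force: 0.0
```

```bash
python3 - <<'E'
from h import *
im=ctrl.get_image("scene"); u,v=map(int,proj(im,(.55,.33,.03))); c=im["frame"][v-60:v+60,u-80:u+80]
cv2.imwrite("pics/crop1.png",cv2.resize(cv2.cvtColor(c,cv2.COLOR_RGB2BGR),None,fx=4,fy=4,interpolation=2)); print(u,v,ctrl.get_state()["position"])
E
```

```text
329 311 [0.56328457 0.33053943 0.01207446]
```

View pics/crop1.png

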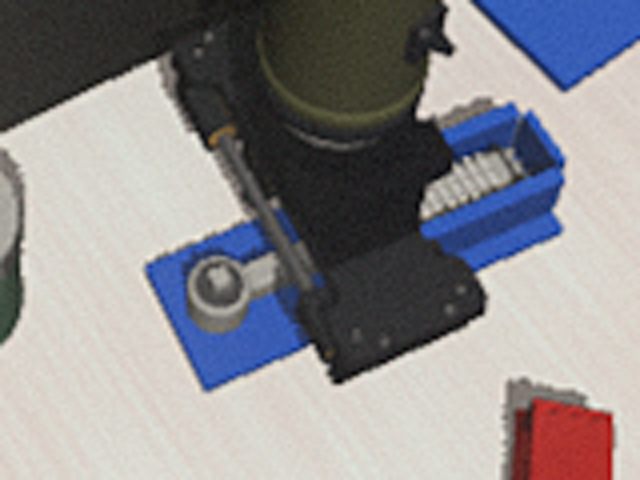

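The gripper stands over the neck, with the head clear at (218,290) and the grip between the walls at (480,185). I close now.

Request:
{"method": "move_arm", "body": {"increments": "0 0 0 0 0 0 120;0 0 0 0 0 0 200;0 0 0 0 0 0 255;0 0 0 0 0 0 255;0 0 0 0 0 0 255;0 0 0 0 0 0 255;0 0 0 0 0 0 255;0 0 0 0 0 0 255", "grip_force": 45}}

```text
time: 7.97
position: [0.5626, 0.3307, 0.0116]
tool_rot: [3.133, -0.233, -0.0]
ft_force: [-0.5, -0.6, 0.2]
grip_width: 0.48
grip_force: 0.0
```

Request:
{"method": "move_arm", "body": {"increments": "0 0 0 0 0 0 255;0 0 5 0 0 0 255;0 0 10 0 0 0 255;0 0 15 0 0 0 255;0 0 20 0 0 0 255;0 0 20 0 0 0 255;0 0 15 0 0 0 255;0 0 5 0 0 0 255"}}

```text
time: 8.63
position: [0.5643, 0.3321, 0.1061]
tool_rot: [-3.13, 0.233, -0.008]
ft_force: [-0.6, 0.4, 0.6]
grip_width: 0.011
grip_force: 0.0
```

```bash
python3 - <<'E'
from h import *
im=ctrl.get_image("scene"); u,v=map(int,proj(im,(.55,.33,.11))); c=im["frame"][v-75:v+75,u-100:u+100]
cv2.imwrite("pics/crop2.png",cv2.resize(cv2.cvtColor(c,cv2.COLOR_RGB2BGR),None,fx=3,fy=3,interpolation=2))
s=ctrl.get_state(); print(s["position"],s["ft_force"],s["torque"],s["grip_width"])
P=cloud(im); 
for f in ctrl.silhouettes("ratchet_center",im)[:2]:
    q=P[f["region"]]; print(f["score"],len(q)); h=np.percentile(q[:,0],[3,97]); 
    for a,b in((h[0],h[0]+.02),(h[1]-.02,h[1])): w=q[(q[:,0]>a)&(q[:,0]<b)]; print(np.median(w,0),np.percentile(w[:,2],90))
E
```

```text
[0.5642058  0.33189733 0.10548588] [0.16425992 1.00735566 0.51686162] [ 0.09539742 -0.01992196  0.02066745] 0.006757244118085771
```

View pics/crop2.png

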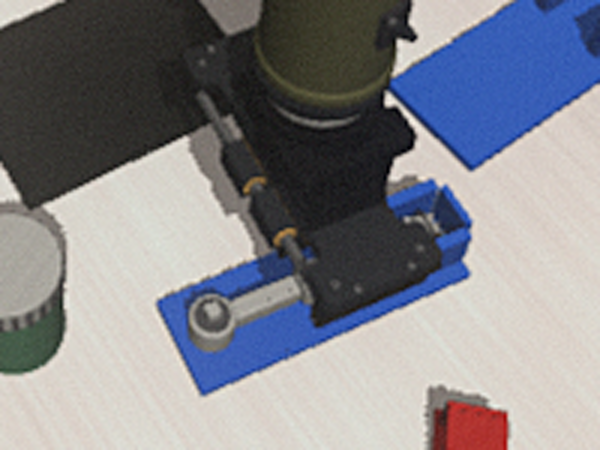

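The fingers were slower than I reckoned, about 1.3 s to shut. I lifted before they gripped, so the ratchet is still in the dock, head at (210,320) in the crop. I open again, go back down and wait.

Request:
{"method": "move_arm", "body": {"increments": "0 0 0 0 0 0 0;0 0 0 0 0 0 0;0 0 0 0 0 0 0;0 0 0 0 0 0 0;0 0 0 0 0 0 0;0 0 0 0 0 0 0;0 0 0 0 0 0 0;0 0 0 0 0 0 0"}}

```text
time: 9.4
position: [0.5626, 0.3307, 0.1015]
tool_rot: [3.133, -0.233, -0.0]
ft_force: [-0.5, -1.0, -0.6]
grip_width: 0.526
grip_force: 0.0
```

Request:
{"method": "move_arm", "body": {"increments": "0 0 0 0 0 0 0;0 0 0 0 0 0 0;0 0 0 0 0 0 0;0 0 -20 0 0 0 0;0 0 -25 0 0 0 0;0 0 -25 0 0 0 0;0 0 -17 0 0 0 0;0 0 -7 0 0 0 0"}}

```text
time: 10.07
position: [0.5609, 0.3293, 0.0045]
tool_rot: [3.13, -0.233, -0.006]
ft_force: [-0.2, -1.0, -0.2]
grip_width: 0.992
grip_force: 0.0
```

Request:
{"method": "move_arm", "body": {"increments": "0 0 0 0 0 0 255;0 0 0 0 0 0 255;0 0 0 0 0 0 255;0 0 0 0 0 0 255;0 0 0 0 0 0 255;0 0 0 0 0 0 255;0 0 0 0 0 0 255;0 0 0 0 0 0 255"}}

```text
time: 10.73
position: [0.5632, 0.3309, 0.0085]
tool_rot: [-3.133, 0.233, -0.002]
ft_force: [-0.9, -0.9, 4.6]
grip_width: 0.481
grip_force: 2.1
```

Request:
{"method": "move_arm", "body": {"increments": "0 0 0 0 0 0 255;0 0 0 0 0 0 255;0 0 0 0 0 0 255;0 0 0 0 0 0 255;0 0 0 0 0 0 255;0 0 0 0 0 0 255;0 0 0 0 0 0 255;0 0 0 0 0 0 255"}}

```text
time: 11.4
position: [0.5633, 0.3308, 0.0085]
tool_rot: [-3.133, 0.234, -0.002]
ft_force: [-1.0, -1.6, 5.0]
grip_width: 0.18
grip_force: 45.7
```

Gripped: the width is 16 mm, as the neck should be, at 45 N. Lifting.

Request:
{"method": "move_arm", "body": {"increments": "0 0 3 0 0 0 255;0 0 5 0 0 0 255;0 0 10 0 0 0 255;0 0 15 0 0 0 255;0 0 20 0 0 0 255;0 0 20 0 0 0 255;0 0 10 0 0 0 255;0 0 0 0 0 0 255"}}

```text
time: 12.07
position: [0.5644, 0.3323, 0.0946]
tool_rot: [-3.13, 0.233, -0.008]
ft_force: [0.3, 0.5, -2.4]
grip_width: 0.18
grip_force: 45.0
```

```bash
cat > tilt.py <<'E'
from h import *
# report ratchet ends (chrome points near z0) around given point
def ends(im,c,z0,r=.13):
    P=cloud(im); best=ctrl.silhouettes("ratchet_center",im)
    for f in best[:1]:
        q=P[f["region"]]; q=q[(np.abs(q[:,2]-z0)<.05)&(np.hypot(q[:,0]-c[0],q[:,1]-c[1])<r)]
        print(im["shot"],"score",f["score"],len(q),q.min(0).round(3),q.max(0).round(3))
        for x in np.arange(q[:,0].min(),q[:,0].max(),.02):
            w=q[(q[:,0]>=x)&(q[:,0]<x+.02)]
            if len(w)>5: print(np.median(w,0).round(4),"top",np.percentile(w[:,2],95).round(4),len(w))
E
python3 - <<'E'
from tilt import *
s=ctrl.get_state(); print(s["position"],s["ft_force"],s["torque"],s["grip_width"])
for n in("scene","top"): ends(ctrl.get_image(n),(.55,.33),.1)
E
```

```text
[0.56439504 0.33225674 0.09459898] [ 0.28225507  0.46009377 -2.43898921] [ 0.04110433 -0.11188131 -0.06822379] 0.17970240579023047
6 score 0.89 793 [0.433 0.306 0.095] [0.631 0.362 0.134]
[0.4443 0.3527 0.1201] top 0.1229 111
[0.4626 0.3508 0.1204] top 0.1228 146
[0.4813 0.3495 0.1203] top 0.1226 130
[0.4943 0.3514 0.1191] top 0.1223 26
[0.5881 0.3302 0.1163] top 0.1188 49
[0.6041 0.328  0.1204] top 0.1301 121
[0.6216 0.3275 0.1211] top 0.1306 210
7 score 0.6 106 [0.605 0.307 0.094] [0.626 0.339 0.129]
[0.6135 0.3196 0.117 ] top 0.127 102
```

Held flat: grip top and head are at the same height. Over to the mat.

Request:
{"method": "move_arm", "body": {"increments": "0 -15 10 0 0 0 255;0 -30 10 0 0 0 255;0 -38 0 0 0 0 255;0 -38 0 0 0 0 255;5 -38 0 0 0 0 255;8 -38 0 0 0 0 255;8 -32 0 0 0 0 255;4 -22 0 0 0 0 255"}}

```text
time: 12.93
position: [0.5876, 0.0742, 0.1091]
tool_rot: [3.13, -0.24, -0.003]
ft_force: [0.5, -0.5, -2.7]
grip_width: 0.18
grip_force: 45.0
```

Request:
{"method": "move_arm", "body": {"increments": "0 0 -15 0 0 0 255;0 0 -25 0 0 0 255;0 0 -25 0 0 0 255;0 0 -18 0 0 0 255;0 0 -10 0 0 0 255;0 0 -5 0 0 0 255;0 0 0 0 0 0 255;0 0 0 0 0 0 255"}}

```text
time: 13.6
position: [0.5881, 0.08, 0.013]
tool_rot: [-3.133, 0.233, -0.001]
ft_force: [0.8, 0.2, -3.1]
grip_width: 0.177
grip_force: 45.0
```

Request:
{"method": "move_arm", "body": {"increments": "0 0 -3 0 0 0 255;0 0 -2 0 0 0 255;0 0 -2 0 0 0 255;0 0 -1 0 0 0 255;0 0 -1 0 0 0 255;0 0 0 0 0 0 255;0 0 0 0 0 0 255;0 0 0 0 0 0 255"}}

```text
time: 14.27
position: [0.5877, 0.0797, 0.0036]
tool_rot: [3.133, -0.233, 0.0]
ft_force: [-0.6, 0.5, -2.9]
grip_width: 0.181
grip_force: 45.0
```

Request:
{"method": "move_arm", "body": {"increments": "0 0 -1 0 0 0 255;0 0 -0.5 0 0 0 255;0 0 0 0 0 0 255;0 0 0 0 0 0 255;0 0 0 0 0 0 255;0 0 0 0 0 0 255;0 0 0 0 0 0 255;0 0 0 0 0 0 255"}}

```text
time: 14.93
position: [0.5878, 0.0798, 0.0035]
tool_rot: [3.132, -0.233, 0.0]
ft_force: [-3.2, -0.2, 5.9]
grip_width: 0.178
grip_force: 48.0
```

Contact with the mat: the force went from -3 N to +6 N. Letting go.

Request:
{"method": "move_arm", "body": {"increments": "0 0 1 0 0 0 180;0 0 0 0 0 0 160;0 0 0 0 0 0 120;0 0 0 0 0 0 60;0 0 0 0 0 0 0;0 0 0 0 0 0 0;0 0 0 0 0 0 0;0 0 0 0 0 0 0"}}

```text
time: 15.6
position: [0.5881, 0.0806, 0.0035]
tool_rot: [-3.132, 0.232, -0.002]
ft_force: [-0.1, 1.9, 3.3]
grip_width: 0.699
grip_force: 1.8
```

Request:
{"method": "move_arm", "body": {"increments": "0 0 0 0 0 0 0;0 0 0 0 0 0 0;0 0 0 0 0 0 0;0 0 0 0 0 0 0;0 0 0 0 0 0 0;0 0 20 0 0 0 0;0 0 35 0 0 0 0;0 0 35 0 0 0 0"}}

```text
time: 16.27
position: [0.5851, 0.0775, 0.0915]
tool_rot: [3.13, -0.235, -0.01]
ft_force: [1.8, -0.4, -0.4]
grip_width: 0.997
grip_force: 0.0
```

```bash
python3 - <<'E'
from tilt import *
s=ctrl.get_state(); print(s["position"],s["grip_width"])
for n in("scene","top"): im=ctrl.get_image(n); ends(im,(.56,.085),.03)
save(im,"top2.png")
E
```

```text
[0.58505714 0.0774951  0.091491  ] 0.9972333149888167
8 score 0.85 904 [0.442 0.053 0.001] [0.655 0.109 0.042]
[0.4598 0.095  0.0279] top 0.0316 20
[0.4721 0.1033 0.0294] top 0.0329 93
[0.4921 0.0986 0.0292] top 0.0324 104
[0.513  0.0981 0.0292] top 0.0336 100
[0.5324 0.0947 0.029 ] top 0.0333 99
[0.5504 0.0933 0.0281] top 0.0325 86
[0.5702 0.0878 0.0218] top 0.0313 61
[0.5919 0.0828 0.0253] top 0.0287 72
[0.612  0.0791 0.0249] top 0.0285 69
[0.6343 0.0781 0.0303] top 0.0386 119
[0.6482 0.0759 0.0282] top 0.0332 81
```

It lies flat on the mat, grip tops at about 29 mm, centre near (0.556,0.085). Now the regrasp on the grip.

Request:
{"method": "move_arm", "body": {"increments": "-17 2 0 0 0 0 0;-20 3 0 0 0 0 0;-10 2 -10 0 0 0 0;0 0 -25 0 0 0 0;0 0 -25 0 0 0 0;0 0 -15 0 0 0 0;0 0 -8 0 0 0 0;0 0 -3 0 0 0 0"}}

```text
time: 17.13
position: [0.5379, 0.0856, 0.0039]
tool_rot: [3.131, -0.234, -0.01]
ft_force: [-0.1, 0.8, -0.0]
grip_width: 0.999
grip_force: 0.0
```

Request:
{"method": "move_arm", "body": {"increments": "0 0 0 0 0 0 255;0 0 0 0 0 0 255;0 0 0 0 0 0 255;0 0 0 0 0 0 255;0 0 0 0 0 0 255;0 0 0 0 0 0 255;0 0 0 0 0 0 255;0 0 0 0 0 0 255"}}

```text
time: 17.8
position: [0.5407, 0.0867, 0.0073]
tool_rot: [3.133, -0.233, 0.0]
ft_force: [-0.0, -0.5, 0.1]
grip_width: 0.478
grip_force: 0.0
```

Request:
{"method": "move_arm", "body": {"increments": "0 0 0 0 0 0 255;0 0 0 0 0 0 255;0 0 0 0 0 0 255;0 0 0 0 0 0 255;0 0 0 0 0 0 255;0 0 0 0 0 0 255;0 0 0 0 0 0 255;0 0 0 0 0 0 255"}}

```text
time: 18.47
position: [0.5406, 0.0867, 0.0071]
tool_rot: [3.133, -0.233, -0.0]
ft_force: [-0.6, -0.7, 0.8]
grip_width: 0.297
grip_force: 45.0
```

Gripped at 26 mm width, as the grip should be. Lifting, turning +187° and carrying to the cradle. In between I refine the cradle pose from the first pictures.

Request:
{"method": "move_arm", "body": {"increments": "0 0 5 0 0 0 255;0 0 10 0 0 0 255;0 0 20 0 0 0 255;0 0 25 0 0 5 255;0 0 25 0 0 7 255;0 0 20 0 0 7 255;0 0 15 0 0 7 255;0 0 0 0 0 7 255"}}

```text
time: 19.13
position: [0.5429, 0.0874, 0.1315]
tool_rot: [3.067, 0.675, 0.01]
ft_force: [0.7, 1.1, -3.0]
grip_width: 0.297
grip_force: 45.0
```

Request:
{"method": "move_arm", "body": {"increments": "0 -15 0 0 0 7 255;-2 -15 0 0 0 7 255;-2 -15 0 0 0 7 255;-2 -15 0 0 0 7 255;-2 -15 0 0 0 7 255;-2 -15 0 0 0 7 255;-2 -15 0 0 0 7 255;-2 -15 0 0 0 7 255"}}

```text
time: 19.8
position: [0.5262, -0.0339, 0.1276]
tool_rot: [2.391, 2.037, -0.0]
ft_force: [-0.5, -0.7, -4.0]
grip_width: 0.292
grip_force: 45.0
```

```bash
python3 - <<'E'
from m import *
s=ctrl.get_state(); print(s["position"],s["joint_positions"].round(2),s["ft_force"].round(1),s["grip_width"])
for n in("top","scene"):
    im=dict(np.load(n+"0.npz")); P=cloud(im); z=P[...,2]; S=cv2.cvtColor(im["frame"],cv2.COLOR_RGB2HSV)[...,1]
    X,Y=P[...,0]-.498,P[...,1]+.19; b=np.radians(-1.2); x=X*np.cos(b)+Y*np.sin(b); y=-X*np.sin(b)+Y*np.cos(b)
    t=(z>.04)&(z<.05)&(abs(x)<.13)&(abs(y)<.05)&(S>60)
    for a,c in((-.095,-.07),(-.07,-.045),(-.045,-.02)):
        m=t&(x>a)&(x<c); l=y[m&(y>0)]; r=y[m&(y<0)]
        print(n,a,len(l),len(r),np.round([np.median(r),np.median(l),(np.median(l)+np.median(r))/2],4))
    m=t; print("wall x",np.percentile(x[m],[1,99]).round(4))
E
```

```text
[ 0.52624813 -0.03392482  0.12760645] [ 0.73  0.2  -0.78  1.85  0.16  1.15 -0.27] [-0.5 -0.7 -4. ] 0.29204561571772725
top -0.095 33 39 [-0.0263  0.0298  0.0017]
top -0.07 38 37 [-0.0258  0.0285  0.0014]
top -0.045 31 34 [-0.0253  0.0291  0.0019]
wall x [-0.1115 -0.0085]
scene -0.095 33 29 [-0.0264  0.0283  0.001 ]
scene -0.07 36 29 [-0.0272  0.0285  0.0006]
scene -0.045 34 28 [-0.0271  0.028   0.0005]
wall x [-0.1123 -0.0084]
```

Request:
{"method": "move_arm", "body": {"increments": "0 -15 0 0 0 6.5 255;0 -15 0 0 0 6.5 255;0 -15 0 0 0 6.5 255;0 -15 0 0 0 6.5 255;-1 -15 0 0 0 6.5 255;-1 -15 0 0 0 6.5 255;-1 -15 0 0 0 6.5 255;-1 -15 0 0 0 6.5 255"}}

```text
time: 20.47
position: [0.5224, -0.154, 0.1276]
tool_rot: [1.257, 2.879, -0.001]
ft_force: [0.6, 0.3, -3.0]
grip_width: 0.292
grip_force: 45.0
```

```bash
python3 - <<'E'
from h import *
s=ctrl.get_state(); print(s["position"],s["tool_rot"],s["joint_positions"].round(2),s["ft_force"].round(1),s["grip_width"])
E
```

```text
[ 0.52235332 -0.15396344  0.12763082] [ 1.25729076e+00  2.87869738e+00 -5.41259905e-04] [ 0.97  0.26 -0.83  1.81  0.21  1.16  0.82] [ 0.6  0.3 -3. ] 0.29185723938371705
```

Request:
{"method": "move_arm", "body": {"increments": "-1 -6 0 0 0 6.5 255;-1 -6 0 0 0 6.5 255;-1 -6 0 0 0 6.5 255;-1 -6 0 0 0 6.5 255;0 -6 0 0 0 6.5 255;0 -5 0 0 0 6.5 255;0 0 0 0 0 7 255;0 0 0 0 0 0 255"}}

```text
time: 21.13
position: [0.5184, -0.1888, 0.1275]
tool_rot: [0.038, 3.141, -0.0]
ft_force: [0.2, -0.3, -2.5]
grip_width: 0.293
grip_force: 45.0
```

```bash
python3 - <<'E'
from tilt import *
im=ctrl.get_image("scene"); im2=ctrl.get_image("top"); save(im,"s3.png")
s=ctrl.get_state(); print(s["position"],s["tool_rot"],s["joint_positions"].round(2)); t=s["tool_rot"]; print("tool y",2*np.degrees(np.arctan2(t[1],t[0]))-90)
ends(im,(.51,-.19),.14); ends(im2,(.51,-.19),.14)
E
```

```text
[ 0.51852068 -0.18815902  0.12739448] [4.71442735e-02 3.14110699e+00 2.54789174e-04] [ 1.11  0.31 -0.93  1.79  0.26  1.18  1.64]
tool y 88.28024635316467
10 score 0.57 535 [ 0.406 -0.21   0.124] [ 0.603 -0.17   0.163]
[ 0.4179 -0.1781  0.1504] top 0.1614 94
[ 0.4315 -0.1797  0.1455] top 0.1548 59
[ 0.5364 -0.1814  0.1489] top 0.1531 93
[ 0.5557 -0.1817  0.1485] top 0.1532 99
[ 0.5762 -0.1815  0.149 ] top 0.1528 97
[ 0.595  -0.1849  0.1474] top 0.1523 88
11 score 0.77 483 [ 0.403 -0.201  0.122] [ 0.6   -0.167  0.165]
[ 0.4156 -0.181   0.1503] top 0.1603 113
[ 0.4326 -0.1818  0.1483] top 0.1544 81
[ 0.4524 -0.1843  0.1454] top 0.1494 57
[ 0.4731 -0.1844  0.1454] top 0.1486 54
[ 0.4855 -0.1881  0.1451] top 0.1473 8
[ 0.5728 -0.1851  0.1496] top 0.1531 85
[ 0.5921 -0.1871  0.1493] top 0.1538 80
```

View pics/s3.png

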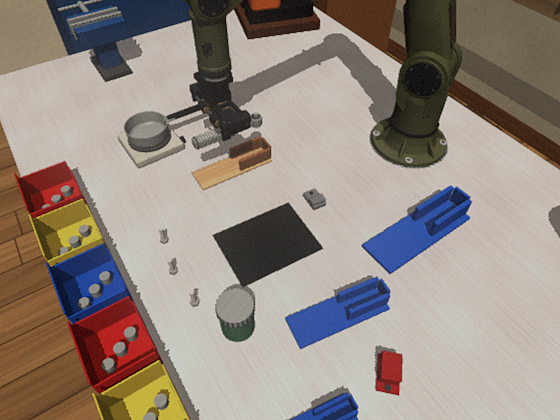

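The scene view shows the ratchet above the cradle, its head over the bay at (256,120) and its grip to the guest at (205,140). The pan handle points back, clear. I shift slightly (+6, -1.5 mm) and descend.

Request:
{"method": "move_arm", "body": {"increments": "3 -1.5 0 0 0 0.3 255;3 0 0 0 0 0 255;0 0 -15 0 0 0 255;0 0 -20 0 0 0 255;0 0 -20 0 0 0 255;0 0 -13 0 0 0 255;0 0 -6 0 0 0 255;0 0 0 0 0 0 255"}}

```text
time: 22.0
position: [0.5238, -0.1893, 0.0517]
tool_rot: [-0.033, -3.139, -0.003]
ft_force: [0.7, 0.4, -3.0]
grip_width: 0.295
grip_force: 45.0
```

```bash
python3 - <<'E'
from tilt import *
im=ctrl.get_image("top")
s=ctrl.get_state(); print(s["position"],s["ft_force"].round(1)); t=s["tool_rot"]; print("tool y",2*np.degrees(np.arctan2(t[1],t[0]))-90)
P=cloud(im); z=P[...,2]; hsv=cv2.cvtColor(im["frame"],cv2.COLOR_RGB2HSV); S=hsv[...,1]; V=hsv[...,2]
a=(z>.06)&(z<.1)&(P[...,0]<.46)&(P[...,0]>.38)&(abs(P[...,1]+.19)<.04)&(S<70)
q=P[a]; print(len(q),np.percentile(q,[3,97],axis=0).round(4))
u,v=map(int,proj(im,(.45,-.19,.06))); c=im["frame"][v-50:v+50,u-60:u+60]
cv2.imwrite("pics/crop4.png",cv2.resize(cv2.cvtColor(c,cv2.COLOR_RGB2BGR),None,fx=5,fy=5,interpolation=2))
E
```

```text
[ 0.52467286 -0.18954324  0.05291435] [ 0.6 -0.4 -1.8]
tool y -271.215927722047
184 [[ 0.4117 -0.1984  0.0658]
 [ 0.4571 -0.1716  0.0846]]
```

View pics/crop4.png

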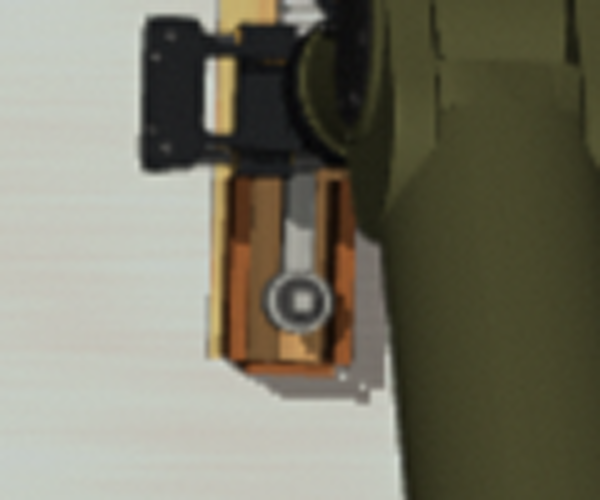

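```bash
python3 - <<'E'
from h import *
im=ctrl.get_image("top"); u0,v0=map(int,proj(im,(.45,-.19,.06)))
def ray(u,v,z):
    d=Rot(im)@np.array([(u-im["cx"])/im["fx"],(v-im["cy"])/im["fy"],1]); p=im["position"]; return p+d*(z-p[2])/d[2]
g=cv2.medianBlur(cv2.cvtColor(im["frame"],cv2.COLOR_RGB2GRAY)[v0-50:v0+50,u0-60:u0+60],3); g=cv2.resize(g,None,fx=4,fy=4,interpolation=2)
c=cv2.HoughCircles(g,cv2.HOUGH_GRADIENT,1,50,param1=80,param2=15,minRadius=20,maxRadius=34); print(c)
for x,y,r in c[0][:3]: print(ray(x/4+u0-60,y/4+v0-50,.075).round(4),r/4/im["fx"]*1.245)
for w in(-.1868-.028,-.1868,-.1868+.028): print(np.array(proj(im,(.43,w,.045)))-(u0-60,v0-50))
s=ctrl.get_state(); print(s["position"],s["tool_rot"])
E
```

```text
[[[259.5 252.5  23.2]
  [204.5 276.5  29.7]]]
[ 0.4169 -0.2001  0.075 ] 0.015064278
[ 0.4008 -0.1646  0.075 ] 0.019284872
[68.27765203 58.05244086]
[57.73961822 57.87805099]
[47.19910628 57.7036201 ]
[ 0.52530925 -0.18975453  0.05369778] [3.33649890e-02 3.14047194e+00 6.79863344e-05]
```

Reading the head by eye at (300,300) in the crop gives y = -0.187 and x = 0.425. That is on the bay's mid-line (-0.187), so the Hough circle is a false one. I lower it.

Request:
{"method": "move_arm", "body": {"increments": "0 0 -5 0 0 0 255;0 0 -8 0 0 0 255;0 0 -8 0 0 0 255;0 0 -8 0 0 0 255;0 0 -6 0 0 0 255;0 0 -3 0 0 0 255;0 0 0 0 0 0 255;0 0 0 0 0 0 255"}}

```text
time: 22.77
position: [0.5246, -0.1896, 0.0149]
tool_rot: [-0.033, -3.141, -0.001]
ft_force: [-0.2, -0.3, -3.2]
grip_width: 0.296
grip_force: 45.0
```

Request:
{"method": "move_arm", "body": {"increments": "0 0 -1 0 0 0 255;0 0 -1 0 0 0 255;0 0 -1 0 0 0 255;0 0 -0.5 0 0 0 255;0 0 0 0 0 0 255;0 0 0 0 0 0 255;0 0 0 0 0 0 255;0 0 0 0 0 0 255"}}

```text
time: 23.43
position: [0.5249, -0.1899, 0.0121]
tool_rot: [0.033, 3.141, -0.001]
ft_force: [-2.0, 0.3, 5.1]
grip_width: 0.297
grip_force: 45.0
```

Contact on the plate, at the expected height. Releasing and rising.

Request:
{"method": "move_arm", "body": {"increments": "0 0 0 0 0 0 150;0 0 0 0 0 0 140;0 0 0 0 0 0 120;0 0 0 0 0 0 80;0 0 0 0 0 0 0;0 0 0 0 0 0 0;0 0 0 0 0 0 0;0 0 0 0 0 0 0"}}

```text
time: 24.1
position: [0.5246, -0.1898, 0.0115]
tool_rot: [-0.033, -3.141, -0.0]
ft_force: [0.4, 0.7, -0.1]
grip_width: 0.816
grip_force: 0.0
```

Request:
{"method": "move_arm", "body": {"increments": "0 0 0 0 0 0 0;0 0 0 0 0 0 0;0 0 0 0 0 0 0;0 0 0 0 0 0 0;0 0 10 0 0 0 0;0 0 25 0 0 0 0;0 0 30 0 0 0 0;0 0 30 0 0 0 0"}}

```text
time: 24.77
position: [0.5242, -0.1893, 0.1079]
tool_rot: [-0.032, -3.141, -0.001]
ft_force: [-0.4, -0.8, 0.7]
grip_width: 0.999
grip_force: 0.0
```

Request:
{"method": "move_arm", "body": {"increments": "0 20 30 0 0 0 0;0 30 20 0 0 0 0;0 40 0 0 0 0 0;0 40 0 0 0 0 0;0 40 0 0 0 0 0;0 30 0 0 0 0 0;0 0 0 0 0 0 0;0 0 0 0 0 0 0"}}

```text
time: 25.43
position: [0.5246, 0.0128, 0.1575]
tool_rot: [0.025, 3.14, -0.001]
ft_force: [0.1, -0.3, 0.3]
grip_width: 0.999
grip_force: 0.0
```

```bash
python3 - <<'E'
from tilt import *
im=ctrl.get_image("top"); ends(im,(.51,-.19),.03)
c=im["frame"][130:290,320:480]; cv2.imwrite("pics/crop5.png",cv2.resize(cv2.cvtColor(c,cv2.COLOR_RGB2BGR),None,fx=3.5,fy=3.5,interpolation=2))
print(ctrl.get_state()["ft_force"],ctrl.get_state()["position"])
E
```

```text
14 score 0.7 673 [ 0.411 -0.207  0.007] [ 0.608 -0.17   0.047]
[ 0.4217 -0.1834  0.0348] top 0.0449 92
[ 0.4375 -0.1849  0.0339] top 0.0385 56
[ 0.4592 -0.1848  0.0303] top 0.034 45
[ 0.4806 -0.1871  0.0303] top 0.0339 48
[ 0.5019 -0.186   0.0328] top 0.0378 78
[ 0.5207 -0.1864  0.0335] top 0.0386 74
[ 0.5401 -0.1862  0.0344] top 0.0388 78
[ 0.5611 -0.1881  0.0335] top 0.0381 71
[ 0.5804 -0.1887  0.0343] top 0.0387 72
[ 0.5971 -0.1908  0.0339] top 0.0395 59
[-0.38113155  0.33123193 -0.61039878] [0.52473681 0.00925114 0.156924  ]
```

View pics/crop5.png

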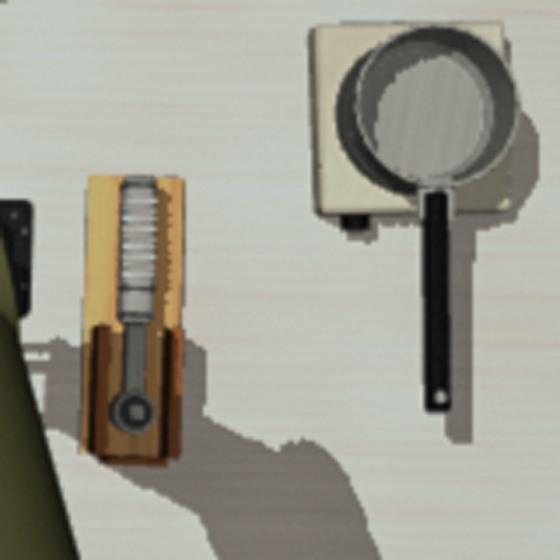

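The ratchet lies flat in the cradle, head in the bay at (133,411) and grip to the guest at (140,245). The pan handle points straight back to (437,405), and the robot is clear. I hand in.

```bash
python3 -c "
from bench import ctrl
print(ctrl.close_job())"
```

```text
the job is handed in; nothing more can be done
None
```

The job is handed in, with no verdict returned: the last picture shows the pan handle pointing straight back and the ratchet, after its stop flat on the mat, lying flat in the cradle, head in the bay and grip to the guest, with nothing else seen to move.

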